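Seat the guide bush in an upturned router base

ROBOT

A 7-joint arm with a two-finger parallel gripper is mounted at the origin on the work surface. World frame = base frame: x ahead of the robot, y to its left, z up, the work surface at z = 0. Lengths are in m, angles in degrees, forces in N, time in s.
With the tool pointing down it reaches from about 0.4 to 0.85 m from the base axis. Payload 4.5 kg.
Tool frame: the origin (TCP) lies at the very end of the fingers, on their centre line; the grasp point (between the pads) lies 19 mm behind it; z points along the fingers, x is the direction in which the jaws open and shut, and the axes are right-handed (so a half turn about z gives the same grasp; the last joint's range is limited). The gripper opens to 85 mm and grips with 20 to 120 N. Pads are 22 mm wide; open, the fingers measure 114 mm over their backs; the gripper's body (76 mm by 85 mm) begins 54 mm behind the grasp point. The pads swing forward as they close: fully open they stand 13 mm farther back than shut.
Start: joints at [77.395, 39.483, -11.15, 89.685, 9.013, 51.709, -12.324], TCP at [0.157, -0.605, 0.231] pointing down, gripper open.
Joint ranges: [-172.22, 172.22], [-26.19, 119.32], [-84.43, 86.54], [7.71, 146.69], [-57.33, 237.33], [2.42, 119.75], [-152.13, 152.13]. Speed limits (degrees/s): [147.25, 147.25, 180, 180, 180, 180, 180].

INTERFACE

Orientations are given as [roll, pitch, yaw] about the fixed x, y, z axes, in that order (R = Rz(yaw) Ry(pitch) Rx(roll)).
In Python, from bench import ctrl gives the robot as it stands.
- The arm moves only by the tool apply_moves, never from a script. Its argument "moves" is text: rows parted by semicolons, each of 5 numbers parted by spaces: the closure, from 0 (fully open) to 1 (shut), then the shift along the world's x, y, z in cm, then the turn about the world's z in degrees. A call has 1 to 5 rows; each row shifts and turns the pose as measured when the row begins; what a row does not reach is not made up. A row lasts 1/8 s, in which the tool goes at most 62.5 mm and 10.7 degrees, less where a joint would pass 70% of its speed; a pose out of reach is approached as far as the arm can. A call is refused whole if a number of a shift passes 6.25 or a number of a turn 10.7, either way. A call with a gripper value outside its range is refused whole. The fingers move at their own pace and stop on an object; "grip_force" is the grip in N (left out, the last holds). Time passes only in rows, so rows that do not move let the fingers close. It gives the time, the measured TCP pose, the force and the opening at its end, in the units of the state.
- ctrl.state(): the state, without advancing time (a new reading comes with each control period).
- ctrl.camera(name): name is "side" or "top" or "wrist"; returns a dict with "image" (400x640x3 uint8, blue, green, red), "camera_matrix" (3x3 intrinsics, pixels), "eye" and "orientation" of the camera in the world; the wrist camera has in their place "T_tool_cam" (4x4, takes a point from camera to tool coordinates, whose origin is the TCP and whose axes are the tool frame's). Camera axes: x right, y up, looking along -z (the intrinsics and any distortion apply to the point x, -y, -z); pixel columns grow to the right and rows downward; lengths in m; the calibration is good to about 2 mm. A picture is of the moment at which its call begins: read the wrist's pose just before it. There is no depth.
- ctrl.sign_off(): hands the job in, once; it reports no verdict.
The state is a dict: "t": time; "joint_pos": joint angles; "joint_vel": joint speeds; "joint_torque": joint torques, N m; "position": TCP position; "ee_rot": TCP orientation; "wrist_force": force on the tool from outside, world axes, zero at the start; "ft_torque": the same for the moment, N m; "gripper_width": opening from 0.0 (shut) to 1.0 (fully open).
Only numpy, scipy, OpenCV 4.12 (cv2) and the standard library are available. Lean on these libraries where they do the work, as an engineer would, in place of code of your own. Each camera call takes 0.05 s, during which the arm holds its last target. There are 200 camera calls.

TASK

Fit the larger of the two steel guide bushes to the upturned router base in the plywood cradle: pick it up by its collar, lay its flange flat on the black sole plate just beside the round recess, then slide it across the plate by feel, pressing only lightly, until it drops into the recess and sits fully home with the flange flush. Do not drop or ram it, let go of it at the end, and leave the small bush, the screwdriver and the jar where they are.

Things in the scene. Friction and masses are not known exactly. Their poses are not given: they have to be found in the camera images.
- bush_center (a point): The larger steel guide bush, loose, standing flange-down on the cork mat: a flat round flange 60 mm in diameter and 5 mm thick, with a round collar 24 mm in diameter rising 30 mm from its centre (35 mm high in all, about 0.15 kg). The point is on its axis, half-way up: 17.5 mm above the flat underside of the flange, 12.5 mm above the flange's top face. Its z axis points up, along the collar.
- small_bush_center (a point): The smaller guide bush, not wanted, on the same mat 110 mm from the larger one: flange 40 mm in diameter, collar 16 mm, 35 mm high. The point is on its axis, half-way up. It may stand on either side of the larger one.
- cradle_top (a point): Point over the middle of the plywood cradle, level with the top of the sole plate; z up, x along the cradle's cheeks. The recess's centre is NOT here: the base was laid in loosely, so it lies up to 6 mm off along x and up to 6 mm off along y, and must be found by feel. With the flange on the plate the bush's point is 17.5 mm above this point; fully home, 12.5 mm above it.
- cradle: The fixed plywood cradle, 190 x 170 mm (x, y), 80 mm high with the upturned router base on it; origin under its middle. The base's flat black sole plate on top (160 x 150 mm, rigid, it does not shift, nothing stands proud of it) has one round, sharp-edged recess 62.5 mm in diameter and 5 mm deep with a flat bright floor.
- screwdriver_grip (a point): The handle of a screwdriver with a black handle lying on the bench on the far side; leave it alone.
- jar_center (a point): Small closed glass jar, 60 mm in diameter, 75 mm high, standing on the bench on the far left; the point is on its axis, half-way up. Leave it alone.
Not all that is in view belongs to the job. Leave any green look-alike of the part that bears bush_center alone.

How it is judged:
By the outcome, as a careful person would: the job done as asked, in the order asked, and still so for the second after the job is handed in, with the robot touching nothing.
It also fails if it takes over 72 s, if anything falls off the work surface, if the arm or the gripper's body presses on something with over 40 N, if the wrist force passes 120 N, or if a joint passes its speed limit or range.

## Working session

There is one attempt and no reset: what is moved stays moved. The work goes in short steps, Python scripts to look and compute and a tool call to move; the robot and the scene stay as the last step left them, time stands still between calls to the robot, and variables do not carry over. Pictures are saved under pics/ and viewed, about 8 in all and at most 12, crops included, and the job is handed in when it is done.

Besides the shell and the picture viewer there is one more tool, called in YAML: its name, and indented under it one key for each argument. apply_moves: Moves the arm, as the interface text tells. Its arguments: {"type":"object","properties":{"moves":{"type":"string"},"grip_force":{"type":"number"}},"required":["moves"]}

```bash
mkdir -p pics; ls; python3 - <<'E'
from bench import ctrl
import cv2
s=ctrl.state(); print({k:s[k] for k in('t','position','ee_rot','wrist_force','gripper_width')})
for n in('top','side'):
    c=ctrl.camera(n); cv2.imwrite(f'pics/{n}0.png',c['image']); print(n,c['camera_matrix'],c['eye'],c['orientation'],[k for k in c])
E
```

```text
pics
{'t': 0.0, 'position': array([ 0.15671334, -0.60433373,  0.23047526]), 'ee_rot': array([ 1.79992423e+02,  1.08308005e-01, -7.54527869e+01]), 'wrist_force': array([-0.25408253,  0.08988031, -0.55095   ]), 'gripper_width': 0.998465247869757}
top [[400.03075287   0.         317.11500078]
 [  0.         400.03075287 193.09877118]
 [  0.           0.           1.        ]] [0.5161055  0.07220369 0.8897301 ] [  5.9082093    0.92924693 -90.16026864] ['image', 'camera_matrix', 'eye', 'orientation']
side [[412.80874738   0.         313.20785405]
 [  0.         412.80874738 196.36005543]
 [  0.           0.           1.        ]] [0.40382804 0.62885011 0.72980315] [  42.65701057   -0.2093267  -159.38802724] ['image', 'camera_matrix', 'eye', 'orientation']
```

View pics/top0.png

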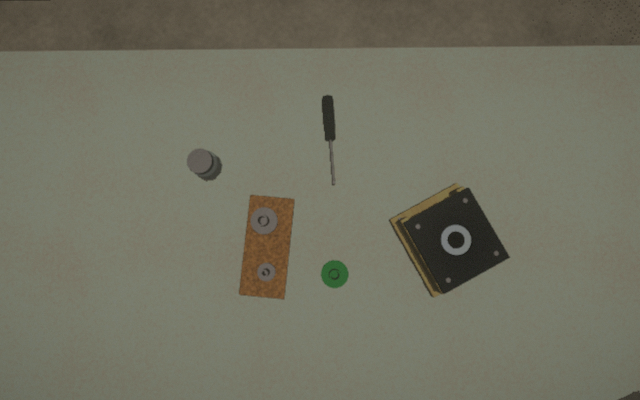

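View pics/side0.png

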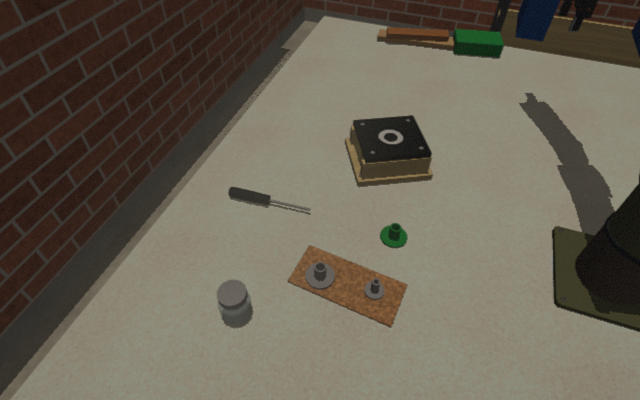

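Top view: the candidates are the grey flange bush at (264,221), a smaller grey one at (265,272) and a green look-alike at (334,274). The larger grey one fits the description. The cradle is at (450,240), with the recess ring at (456,240). The jar is at (202,162) and the screwdriver at (329,130). Next I'll confirm with an enlarged crop and fit the outlines.

```bash
cat > h.py <<'E'
import numpy as np,cv2
from scipy.spatial.transform import Rotation as Ro
from bench import ctrl
def cam(n):
    s=ctrl.state(); c=ctrl.camera(n)
    if n=='wrist':
        R=Ro.from_euler('xyz',s['ee_rot'],degrees=True).as_matrix(); T=np.array(c['T_tool_cam'])
        c['R']=R@T[:3,:3]; c['e']=R@T[:3,3]+s['position']
    else: c['R']=Ro.from_euler('xyz',c['orientation'],degrees=True).as_matrix(); c['e']=np.array(c['eye'])
    return c
def ray(c,uv,z):
    K=c['camera_matrix']; uv=np.atleast_2d(np.float64(uv))
    d=np.c_[(uv[:,0]-K[0,2])/K[0,0],-(uv[:,1]-K[1,2])/K[1,1],-np.ones(len(uv))]@c['R'].T
    return c['e']+d*((z-c['e'][2])/d[:,2])[:,None]
def proj(c,P):
    q=(np.atleast_2d(P)-c['e'])@c['R']; K=c['camera_matrix']
    return np.c_[K[0,0]*q[:,0]/-q[:,2]+K[0,2],-K[1,1]*q[:,1]/-q[:,2]+K[1,2]]
E
python3 - <<'E'
from h import *
c=cam('top')
for n,uv,z in(('big',(264,221),.01),('bigtop',(263.5,220.5),.04),('small',(265.5,272),.01),('recess',(456,240),.08),('jar',(202,162),.075),('green',(334,274),.005)): print(n,ray(c,uv,z).round(4))
pl=ray(c,[(467,189),(509,257),(445,292),(401,221)],.08);print('plate',pl.round(4),pl.mean(0).round(4))
s=cam('side')
for n,uv,z in(('big',(320,275),.01),('small',(374,289),.01),('recess',(391,137),.08)): print('side',n,ray(s,uv,z).round(4))
a=cv2.resize(c['image'][185:305,230:300],None,fx=5,fy=5,interpolation=2);b=cv2.resize(c['image'][180:300,385:515],None,fx=3.4,fy=3.4,interpolation=2)
b=cv2.copyMakeBorder(b,0,600-b.shape[0],0,0,0)
cv2.imwrite('pics/crop1.png',np.hstack([a,b]))
E
```

```text
big [[0.546  0.2033 0.01  ]]
bigtop [[0.5461 0.1999 0.04  ]]
small [[0.4355 0.1988 0.01  ]]
recess [[ 0.5044 -0.1924  0.08  ]]
jar [[0.6664 0.3238 0.075 ]]
green [[0.4305 0.05   0.005 ]]
plate [[ 0.6069 -0.2185  0.08  ]
 [ 0.4706 -0.2958  0.08  ]
 [ 0.4025 -0.1669  0.08  ]
 [ 0.5427 -0.0837  0.08  ]] [ 0.5057 -0.1912  0.08  ]
side big [[0.5461 0.2042 0.01  ]]
side small [[0.4359 0.1965 0.01  ]]
side recess [[ 0.5029 -0.1872  0.08  ]]
```

View pics/crop1.png

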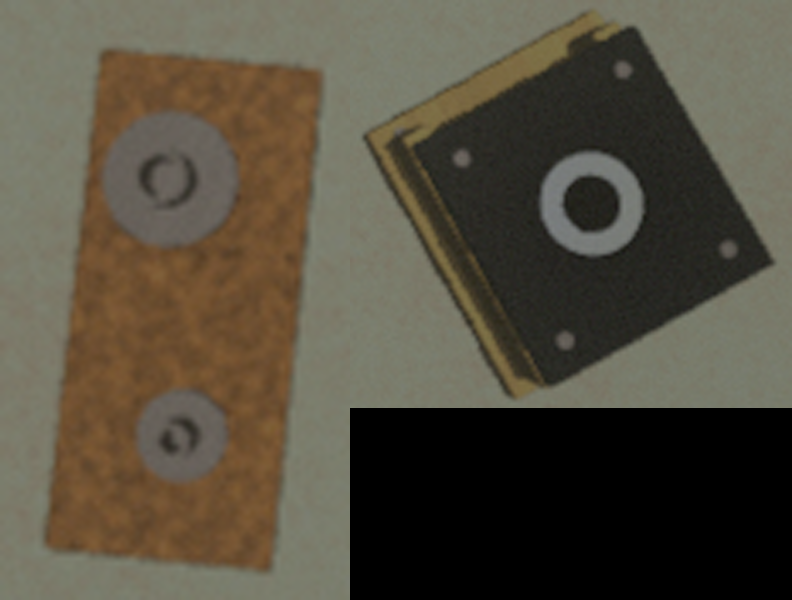

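The crop confirms it: the big bush (flange about 60 mm) is the upper one on the mat, at about (0.546, 0.203). The recess is near (0.504, -0.191). Moving over to the bush now.

apply_moves:
  moves: "0 5 3.5 0 0;0 5 3.5 0 0;0 5 3.5 0 0;0 5 3.5 0 0;0 4 4.5 0 0"
  grip_force: 45

```text
t: 0.82
position: [0.3966, -0.419, 0.2297]
ee_rot: [179.8, -0.1, -76.3]
wrist_force: [-0.3, -0.3, 0.1]
gripper_width: 0.998
```

apply_moves:
  moves: "0 3 5.4 0 0;0 3 5.4 0 0;0 2 5.8 0 0;0 1 6.1 0 0;0 0 6.2 0 0"

```text
t: 1.45
position: [0.4915, -0.1267, 0.2293]
ee_rot: [-179.9, -0.2, -76.2]
wrist_force: [0.5, 0.3, 1.1]
gripper_width: 1.004
```

```bash
python3 - <<'E'
from h import *
import pickle
c=cam('wrist'); pickle.dump(c,open('w1.pkl','wb')); print(c['camera_matrix'],c['e'],c['T_tool_cam'],proj(c,[[.504,-.191,.08],[.5057,-.1912,.08]]))
cv2.imwrite('pics/w1.png',c['image'])
E
```

```text
[[349.25736341   0.         322.83475933]
 [  0.         349.25736341 199.15770068]
 [  0.           0.           1.        ]] [ 0.55575898 -0.11115019  0.37330837] [[ 9.99999793e-01 -4.90874334e-04 -4.15987770e-04  6.59837071e-04]
 [-5.83360593e-04 -9.64444337e-01 -2.64285413e-01 -6.64782801e-02]
 [-2.71466123e-04  2.64285601e-01 -9.64444424e-01 -1.43827814e-01]
 [ 0.00000000e+00  0.00000000e+00  0.00000000e+00  1.00000000e+00]] [[397.25466541 187.59289558]
 [398.05556475 185.78169243]]
```

View pics/w1.png

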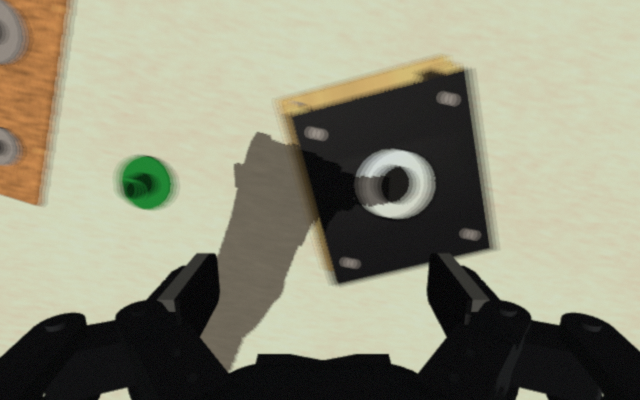

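apply_moves:
  moves: "0 1 6.1 0 0;0 1 6.1 0 0;0 1 6.1 0 0;0 1 6.1 0 0;0 1 6.1 0 0"

```text
t: 2.12
position: [0.5396, 0.1791, 0.2294]
ee_rot: [-179.9, 0.1, -75.8]
wrist_force: [0.7, 0.1, -0.7]
gripper_width: 1.001
```

The wrist view (motion-blurred) shows the recess ring centred near (396,184), close to the predicted (397,187). Next I'll position over the bush and refine from close by.

apply_moves:
  moves: "0 0.6 2.4 -4 0;0 0 0 -4 0;0 0 0 0 0"

```text
t: 2.5
position: [0.546, 0.2125, 0.148]
ee_rot: [-179.6, 0.4, -75.1]
wrist_force: [-0.8, -0.2, 0.1]
gripper_width: 0.999
```

```bash
python3 - <<'E'
from h import *
c=cam('wrist'); s=ctrl.state(); print(s['position'],s['ee_rot'],proj(c,[[.546,.203,.01],[.546,.203,.04]]))
cv2.imwrite('pics/w2.png',c['image'])
import pickle; pickle.dump(c,open('w2.pkl','wb'))
E
```

```text
[0.54740588 0.21311334 0.14980871] [-179.39324326    0.45544867  -75.14126031] [[334.12832356 190.53021793]
 [335.11100679 199.92035124]]
```

View pics/w2.png

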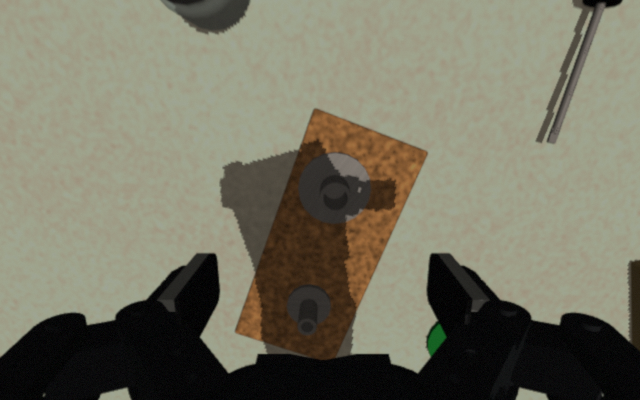

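```bash
python3 - <<'E'
from h import *
import pickle
c=pickle.load(open('w2.pkl','rb'))
print(ray(c,(335.5,188),.01),ray(c,(335,196),.04)); im=c['image']
m=im[140:230,290:380]; cv2.imwrite('pics/w2c.png',cv2.convertScaleAbs(cv2.resize(m,None,fx=6,fy=6,interpolation=2),alpha=1.8))
s=ctrl.state(); print(s['position'],s['ee_rot'],s['joint_pos'])
E
```

```text
[[0.5483743 0.2024742 0.01     ]] [[0.54889644 0.20388541 0.04      ]]
[0.54740588 0.21311334 0.14980871] [-179.39324326    0.45544867  -75.14126031] [ -22.89234419   42.39571826   -4.62194694  101.61529625    4.80645527
   35.4913488  -105.33392606]
```

View pics/w2c.png

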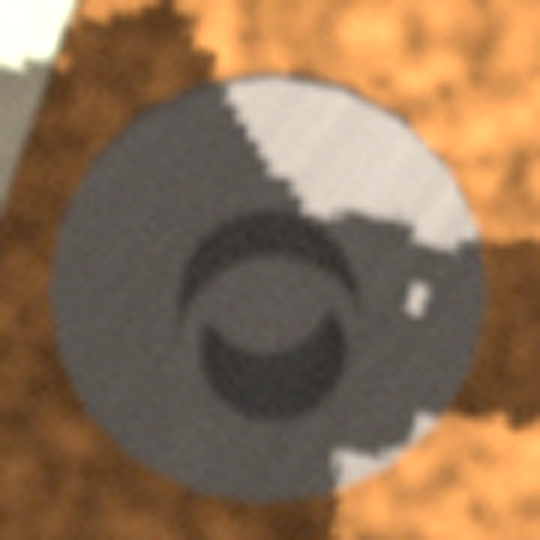

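apply_moves:
  moves: "0.3 0 -1 -4 0;0.3 0 0 -4 0;0.3 0 0 -2.5 0;0.3 0 0 0 0"

```text
t: 3.05
position: [0.5549, 0.2017, 0.0508]
ee_rot: [-178.5, 0.5, -75.4]
wrist_force: [-0.2, 0.6, 1.2]
gripper_width: 0.7
```

```bash
python3 - <<'E'
from h import *
c=cam('wrist'); s=ctrl.state(); print(s['position'],s['ee_rot'],s['wrist_force'],s['gripper_width'],proj(c,[[.548,.203,.01],[.548,.203,.04]]))
t=cam('side')
cv2.imwrite('pics/w3.png',np.hstack([cv2.convertScaleAbs(c['image'][100:400,120:520],alpha=1.6),cv2.resize(t['image'][200:320,250:410],None,fx=2.5,fy=2.5)]))
E
```

```text
[0.55594264 0.20213917 0.05194608] [-178.36064611    0.51512859  -75.43830333] [ 0.76886475 -0.61356369 -0.34876026] 0.7020815127537964 [[316.93315313 239.04281465]
 [315.39078183 260.82536625]]
```

View pics/w3.png

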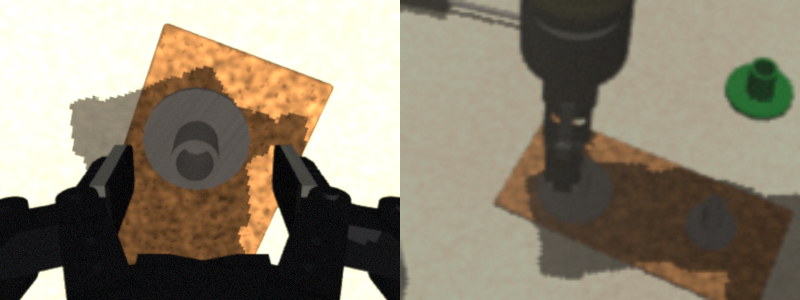

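The bush's flange is centred at crop (196,139), matching the prediction for (0.548, 0.203). The TCP has drifted +8 mm in x, so I'll correct that slowly while descending.

apply_moves:
  moves: "0.3 -0.7 0.1 -1 0;0.3 0 0 -1 0;0.3 0 0 -0.5 0;0.3 0 0 0 0"

```text
t: 3.65
position: [0.5507, 0.2046, 0.0293]
ee_rot: [-178.0, 0.6, -75.4]
wrist_force: [-0.3, 0.7, -0.4]
gripper_width: 0.697
```

apply_moves:
  moves: "0.3 -0.3 -0.1 -0.7 0;0.3 0 0 -0.4 0;0.3 0 0 0 0"

```text
t: 4.03
position: [0.5476, 0.2035, 0.0175]
ee_rot: [-178.0, 0.6, -75.4]
wrist_force: [-0.7, 0.0, -0.5]
gripper_width: 0.705
```

apply_moves:
  moves: "0.3 0 0 -0.2 0;0.6 0 0 0 0;1 0 0 0 0;1 0 0 0 0;1 0 0 0 0"

```text
t: 4.65
position: [0.548, 0.2036, 0.0158]
ee_rot: [-177.9, 0.6, -75.4]
wrist_force: [1.3, -0.6, -0.1]
gripper_width: 0.264
```

apply_moves:
  moves: "1 0 0 0 0;1 0 0 0 0"

```text
t: 4.9
position: [0.548, 0.2036, 0.0158]
ee_rot: [-177.9, 0.6, -75.4]
wrist_force: [-0.5, 0.4, 1.2]
gripper_width: 0.259
```

apply_moves:
  moves: "1 0 0 0.5 0;1 0 0 1 0;1 0 0 3 0;1 0 0 5 0;1 0 0 5 0"

```text
t: 5.52
position: [0.5443, 0.2021, 0.1622]
ee_rot: [-178.5, 0.5, -75.4]
wrist_force: [0.4, 0.6, -2.2]
gripper_width: 0.263
```

```bash
cat > ring.py <<'E'
from h import *
import sys
for n in ('top','side'):
    c=cam(n); g=c['image'].min(2).astype(float)
    u0,v0=proj(c,[[.5045,-.191,.08]])[0].astype(int)
    # rectify plate plane at 4 px/mm, x=.46..55
    xs=np.arange(.455,.555,.00025); X,Y=np.meshgrid(xs,xs-.505-.191)
    uv=proj(c,np.c_[X.ravel(),Y.ravel(),np.full(X.size,.0775)]).astype(np.float32).reshape(X.shape+(2,))
    r=cv2.remap(c['image'],uv,None,cv2.INTER_CUBIC); gg=cv2.cvtColor(r,cv2.COLOR_BGR2GRAY)
    _,b=cv2.threshold(gg,0,255,cv2.THRESH_OTSU)
    cs=max(cv2.findContours(b,cv2.RETR_EXTERNAL,cv2.CHAIN_APPROX_NONE)[0],key=cv2.contourArea)
    (x,y),ax,_=cv2.fitEllipse(cs); print(n,'centre',xs[0]+x*.00025,xs[0]-.505-.191+y*.00025,'diam mm',np.array(ax)*.25)
s=ctrl.state();print(s['position'],s['ee_rot'],s['wrist_force'],s['gripper_width'])
E
python3 ring.py
```

```text
top centre 0.5056191940307617 -0.1924144172668457 diam mm [60.50290298 60.73085403]
side centre 0.5054794807434082 -0.1923735885620117 diam mm [57.63235855 61.1632843 ]
[0.54817619 0.20370182 0.16634672] [-177.80123826    0.62692291  -75.43238582] [ 0.45563306  0.72753548 -1.74435115] 0.2667377438076401
```

apply_moves:
  moves: "1 -0.3 -3 -0.5 0;1 -0.6 -5 0 0;1 -0.6 -5.5 0 0;1 -0.6 -5.5 0 0;1 -0.6 -5.5 0 0"

```text
t: 6.25
position: [0.5196, -0.0406, 0.1625]
ee_rot: [-177.5, 0.9, -74.7]
wrist_force: [0.8, 0.7, -1.6]
gripper_width: 0.263
```

apply_moves:
  moves: "1 -0.5 -5 0 0;1 -0.5 -3 0 0;1 0 -1.5 0 0;1 0 0 0 0;1 0 0 0 0"

```text
t: 6.88
position: [0.5067, -0.1421, 0.1617]
ee_rot: [-177.7, 0.9, -75.1]
wrist_force: [0.2, 0.6, -1.6]
gripper_width: 0.263
```

apply_moves:
  moves: "1 -0.5 -2.5 0 0;1 -0.1 -0.7 -2 0;1 0 0 -2 0;1 0 0 -1 0;1 0 0 0 0"

```text
t: 7.5
position: [0.5045, -0.1648, 0.1113]
ee_rot: [-177.4, 1.0, -74.2]
wrist_force: [-0.4, -0.0, -1.4]
gripper_width: 0.265
```

```bash
python3 - <<'E'
from h import *
s=ctrl.state();print(s['position'],s['ee_rot'],s['wrist_force'],s['gripper_width'])
c=cam('wrist'); t=cam('side')
cv2.imwrite('pics/w4.png',np.hstack([cv2.convertScaleAbs(c['image'][100:400,120:520],alpha=1.4),cv2.resize(t['image'][60:210,310:510],None,fx=2,fy=2,interpolation=2)]))
E
```

```text
[ 0.50445689 -0.1647538   0.11127855] [-177.40803601    1.04448301  -74.21464934] [-0.39919769 -0.02742014 -1.39720092] 0.265387325069047
```

View pics/w4.png

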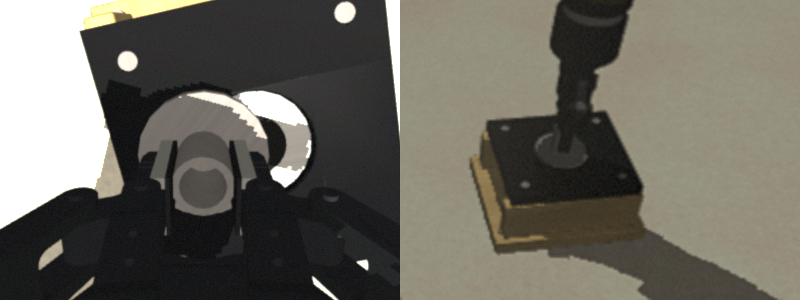

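The bush hangs upright in the fingers. The recess ring shows to its right (crop centre about (262,140)), clear of the flange's middle. Lowering beside it.

apply_moves:
  moves: "1 -0.2 -0.7 -0.5 0;1 0 0 -0.6 0;1 0 0 -0.2 0;1 0 0 0 0"

```text
t: 8.1
position: [0.5036, -0.1732, 0.0994]
ee_rot: [-177.2, 0.9, -74.3]
wrist_force: [0.0, 0.1, -1.8]
gripper_width: 0.267
```

apply_moves:
  moves: "1 0 0 -0.2 0;1 0 0 -0.15 0;1 0 0 -0.1 0;1 0 0 -0.1 0"

```text
t: 8.6
position: [0.5039, -0.1731, 0.0938]
ee_rot: [-177.2, 0.9, -74.3]
wrist_force: [-0.1, 0.1, -1.9]
gripper_width: 0.267
```

apply_moves:
  moves: "1 0 0 -0.08 0;1 0 0 -0.05 0"

```text
t: 8.85
position: [0.5039, -0.173, 0.0924]
ee_rot: [-177.2, 0.9, -74.3]
wrist_force: [-0.9, -0.2, -1.7]
gripper_width: 0.26
```

apply_moves:
  moves: "1 0 0 -0.05 0;1 0 0 -0.05 0"

```text
t: 9.1
position: [0.504, -0.173, 0.0914]
ee_rot: [-177.2, 0.9, -74.3]
wrist_force: [-0.7, -0.3, -1.0]
gripper_width: 0.266
```

apply_moves:
  moves: "1 0 0 -0.05 0;1 0 0 -0.04 0"

```text
t: 9.35
position: [0.504, -0.1731, 0.0904]
ee_rot: [-177.2, 0.9, -74.3]
wrist_force: [0.7, 1.9, -2.4]
gripper_width: 0.264
```

apply_moves:
  moves: "1 0 0 -0.04 0;1 0 0 -0.04 0"

```text
t: 9.6
position: [0.5042, -0.173, 0.0898]
ee_rot: [-177.2, 0.9, -74.3]
wrist_force: [0.3, 0.5, 2.1]
gripper_width: 0.263
```

Light contact (about 3.7 N) at TCP z = 0.090. Sliding towards the recess now.

apply_moves:
  moves: "1 0 -0.2 -0.02 0;1 0.02 -0.25 -0.02 0;1 0.02 -0.25 -0.02 0"

```text
t: 9.98
position: [0.5048, -0.1785, 0.0897]
ee_rot: [-177.1, 1.0, -74.2]
wrist_force: [-0.9, 3.4, 2.3]
gripper_width: 0.263
```

apply_moves:
  moves: "1 0 -0.25 -0.02 0;1 0 -0.25 -0.02 0;1 0 -0.25 -0.02 0"

```text
t: 10.35
position: [0.5052, -0.1859, 0.0894]
ee_rot: [-177.1, 1.0, -74.1]
wrist_force: [-0.3, 3.3, 4.5]
gripper_width: 0.264
```

apply_moves:
  moves: "1 0 -0.15 -0.03 0;1 0 -0.12 -0.03 0"

```text
t: 10.6
position: [0.5053, -0.1881, 0.0893]
ee_rot: [-177.0, 1.1, -74.1]
wrist_force: [-0.6, 4.0, 7.3]
gripper_width: 0.264
```

apply_moves:
  moves: "1 0 -0.12 0 0;1 0 -0.12 -0.01 0"

```text
t: 10.85
position: [0.5053, -0.1906, 0.0893]
ee_rot: [-177.0, 1.1, -74.1]
wrist_force: [0.1, 2.0, 3.2]
gripper_width: 0.264
```

apply_moves:
  moves: "1 0 -0.12 -0.01 0;1 0 -0.12 -0.02 0"

```text
t: 11.1
position: [0.505, -0.1944, 0.0884]
ee_rot: [-177.1, 1.0, -74.2]
wrist_force: [0.4, 2.3, -0.2]
gripper_width: 0.269
```

z has dropped and the contact force fell off, so the flange is entering. I'll press down gently here.

apply_moves:
  moves: "1 0 0 -0.06 0;1 0 0 -0.06 0"

```text
t: 11.35
position: [0.5055, -0.1945, 0.0868]
ee_rot: [-177.0, 1.0, -74.2]
wrist_force: [-0.3, 1.7, -1.1]
gripper_width: 0.263
```

apply_moves:
  moves: "1 0 0 -0.06 0;1 0 0 -0.06 0"

```text
t: 11.6
position: [0.5055, -0.1945, 0.0853]
ee_rot: [-177.0, 1.0, -74.2]
wrist_force: [0.7, 2.2, -0.6]
gripper_width: 0.263
```

apply_moves:
  moves: "1 0 0 -0.05 0;1 0 0 -0.05 0"

```text
t: 11.85
position: [0.5057, -0.1944, 0.0849]
ee_rot: [-177.0, 1.0, -74.1]
wrist_force: [-0.8, 2.1, 6.4]
gripper_width: 0.263
```

apply_moves:
  moves: "1 0 0.05 -0.02 0;1 0 0 -0.04 0;1 0 0 -0.03 0"

```text
t: 12.22
position: [0.5057, -0.1944, 0.0849]
ee_rot: [-177.0, 0.9, -74.2]
wrist_force: [-0.6, 1.7, 5.8]
gripper_width: 0.263
```

Firm stop about 4.7 mm lower. I'll unload slightly, open, and check.

apply_moves:
  moves: "0.7 0 0 0 0;0.6 0 0 0 0;0.4 0 0 0 0;0.3 0 0 0 0;0.3 0 0 0 0"
  grip_force: 20

```text
t: 12.85
position: [0.5051, -0.1957, 0.0842]
ee_rot: [-177.1, 0.9, -74.2]
wrist_force: [0.6, 0.8, -0.1]
gripper_width: 0.698
```

```bash
python3 - <<'E'
from h import *
s=ctrl.state();print(s['position'],s['ee_rot'],s['wrist_force'],s['gripper_width'])
c=cam('wrist')
cv2.imwrite('pics/w5.png',cv2.resize(cv2.convertScaleAbs(c['image'][100:400,160:560],alpha=1.4),None,fx=2,fy=2))
E
```

```text
[ 0.50513819 -0.19567368  0.08416156] [-177.05355916    0.87178938  -74.24176378] [ 0.6337365   0.82591936 -0.07476548] 0.6983627168971785
```

View pics/w5.png

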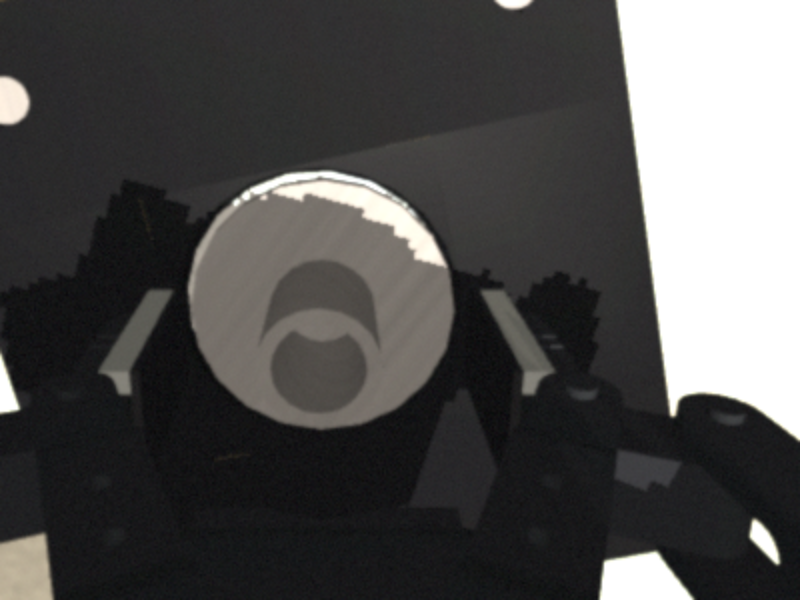

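It looks seated, with the flange inside the recess outline and a thin bright gap at the top (320,175). I'll retreat straight up and check from above.

apply_moves:
  moves: "0.1 0 0 0.8 0;0.1 0 0 2 0;0 0 0 3 0;0 0 0 4 0;0 0 0 4 0"

```text
t: 13.52
position: [0.5027, -0.1948, 0.2252]
ee_rot: [-177.3, 1.1, -74.2]
wrist_force: [0.8, -0.2, -0.0]
gripper_width: 1.004
```

apply_moves:
  moves: "0 -1.5 1.5 1 0;0 -3 4 0 0;0 -1 4 0 0;0 0 0 0 0;0 0 0 0 0"

```text
t: 14.15
position: [0.4489, -0.0991, 0.2422]
ee_rot: [-176.7, 0.6, -74.3]
wrist_force: [-0.0, 0.1, -0.2]
gripper_width: 1.002
```

```bash
python3 - <<'E'
from h import *
s=ctrl.state();print(s['t'],s['position'],s['ee_rot'],s['wrist_force'],s['gripper_width'])
c=cam('wrist'); t=cam('top'); d=cam('side')
u,v=proj(c,[[.5055,-.193,.08]])[0].astype(int);print(u,v)
u=min(max(u,70),570);v=min(max(v,70),330)
a=cv2.resize(c['image'][v-60:v+60,u-60:u+60],(400,400),interpolation=2)
p=cv2.resize(d['image'][100:190,340:440],(400,360),interpolation=2)
p=cv2.copyMakeBorder(p,0,40,0,0,0); cv2.imwrite('pics/end.png',np.hstack([a,p]))
for n,q,o in(('small',(265,272),t),('jar',(202,162),t),('drv',(329,130),t)):
    b=cv2.imread('pics/top0.png'); x,y=q; print(n,cv2.absdiff(b[y-25:y+25,x-15:x+15],t['image'][y-25:y+25,x-15:x+15]).mean())
E
```

```text
14.15 [ 0.44885002 -0.0990759   0.24218478] [-176.71126707    0.6300971   -74.30447071] [-0.01041354  0.05955754 -0.22869833] 1.0024864843599095
444 158
small 8.332
jar 9.745333333333333
drv 9.491777777777777
```

View pics/end.png

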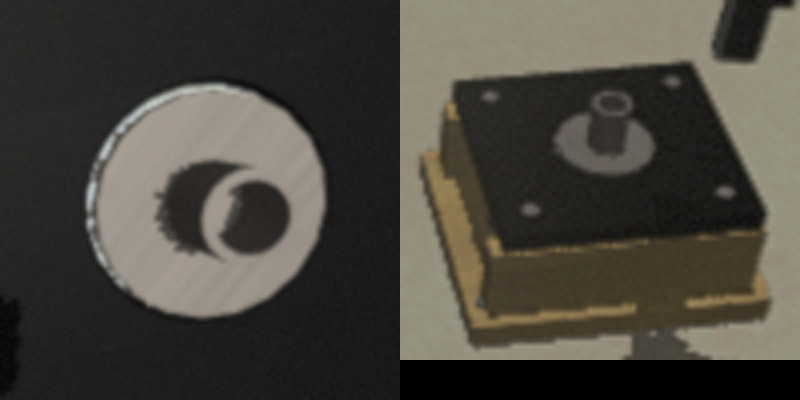

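The bush sits flush, with only the clearance crescent bright on the left edge. I'll check quickly that the bystanders didn't shift, then hand in.

```bash
python3 - <<'E'
from h import *
t=cam('top')['image']; b=cv2.imread('pics/top0.png')
for n,(x,y) in dict(small=(265,272),jar=(204,164),drv=(329,130),green=(334,274)).items():
    r=cv2.matchTemplate(t[y-40:y+40,x-35:x+35],b[y-30:y+30,x-20:x+20],cv2.TM_CCOEFF_NORMED); _,m,_,l=cv2.minMaxLoc(r); print(n,m,(l[0]-15,l[1]-10))
ctrl.sign_off(); print(ctrl.state()['t'])
E
```

```text
small 0.9882911443710327 (0, 0)
jar 0.9960561990737915 (0, 0)
drv 0.9979491233825684 (0, 0)
green 0.9971654415130615 (0, 0)
the job is handed in; nothing more can be done
the job is handed in; nothing more can be done
```

The larger bush is fitted in the recess with its flange flush, and the job is handed in. I picked it up by the collar and laid it on the sole plate about 19 mm beside the recess centre. I then slid it across with about 4–9 N of down-force until it dropped in, let it go and backed off. The clock stood at about 14.2 s.

**Seating:** The tool dropped about 4.7 mm from sliding to the stop, against the 5 mm recess depth. I put the difference down to the tool's slight tilt, though I did not confirm that. After release, the wrist and side views show the flange flush, with only a thin clearance crescent at one edge.

**Other objects:** The small bush, jar, screwdriver and green look-alike match their starting positions in the top view with zero pixel shift. A plain brightness comparison for the small bush, jar and screwdriver differed by about 8–10 grey levels. I took that to be overall lighting rather than movement, since the match showed no shift.

**Imperfect:** The tool tilted by up to about 3° during the moves, and the moves gave no way to correct it. Nearly all of the tilt was about the jaw axis, which a round collar tolerates. I aimed the slide from camera estimates of the recess, and it dropped in about 2 mm from where they put it.

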